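# Switch off the charger's socket on the desk dock

## Task

Switch off the socket that the cube-shaped charger is plugged into: press the raised near end of the rocker switch belonging to that socket fully down, gently, with the fingertips, and then withdraw. Leave the other two switches on, leave everything plugged in, and do not disturb the things lying round the dock.

Things in the scene. Friction and masses are not known exactly. Their poses are not given: they have to be found in the camera images.
- dock: White socket dock fixed to the worktop, 140 (x) by 200 (y) by 44 mm high. Origin: centre of its underside. Its x axis points away from the robot, y to the robot's left; turned by up to 0.4 rad. Three round sockets at dock x = +32, y = +60 (left), 0, -60 mm (right), each with something plugged in. In front of each (centre dock x = -35 mm, same y) is that socket's black rocker switch.
- charger: White cube-shaped plug-in charger, 48x48 mm, standing 43 mm above the dock's top, two dark slots on its top, no cord. It stands loose in one of the three sockets, differing each time. Origin: centre of its underside in the socket, 34 mm above the worktop; z up.
- timer: White round plug-in timer, 48 mm across, standing about 38 mm above the dock's top, a grey dial on top. In another socket, loose. Origin as the charger's.
- cover: Flat white round socket cover, 48 mm across, standing 7 mm above the dock's top. In the remaining socket, loose. Origin as the charger's.
- card_box: Carton of name cards, 97x61x34 mm, loose, on the right of the dock. Origin: centre of its underside.
- tape_roll: Roll of brown tape, 92 mm across, 48 mm high, loose, on the left of the dock. Origin: centre of its underside.
- eraser: Small eraser, 23x52x12 mm, loose, on the worktop in front of the dock. Origin: centre of its underside.
- socket_left (a point): Centre of the left socket's mouth, in the dock's top face (44 mm above the worktop).
- press_left (a point): Point on top of the left rocker, 16 mm from its pivot towards the near (dock -x) end, where a fingertip presses; moves with the rocker, about 56 mm above the worktop when on and 50 mm when off.
- rocker_left (a joint): Left rocker, 44 mm long (dock x), 24 mm wide, pivot at mid-length; a shallow V, both faces sloping up to the ends. -0.18 rad: on, near end raised to 58 mm above the worktop; +0.18: off, near end fully down, near face level at 50 mm, its end stop. Starts on, takes 2 to 4 N on the outer near half, stays where it is left.
- socket_middle (a point): Centre of the middle socket's mouth, in the dock's top face (44 mm above the worktop).
- press_middle (a point): Point on top of the middle rocker, 16 mm from its pivot towards the near (dock -x) end, where a fingertip presses; moves with the rocker, about 56 mm above the worktop when on and 50 mm when off.
- rocker_middle (a joint): Middle rocker, 44 mm long (dock x), 24 mm wide, pivot at mid-length; a shallow V, both faces sloping up to the ends. -0.18 rad: on, near end raised to 58 mm above the worktop; +0.18: off, near end fully down, near face level at 50 mm, its end stop. Starts on, takes 2 to 4 N on the outer near half, stays where it is left.
- socket_right (a point): Centre of the right socket's mouth, in the dock's top face (44 mm above the worktop).
- press_right (a point): Point on top of the right rocker, 16 mm from its pivot towards the near (dock -x) end, where a fingertip presses; moves with the rocker, about 56 mm above the worktop when on and 50 mm when off.
- rocker_right (a joint): Right rocker, 44 mm long (dock x), 24 mm wide, pivot at mid-length; a shallow V, both faces sloping up to the ends. -0.18 rad: on, near end raised to 58 mm above the worktop; +0.18: off, near end fully down, near face level at 50 mm, its end stop. Starts on, takes 2 to 4 N on the outer near half, stays where it is left.

How it is judged:
On the way:
1. the fingertips press the charger's rocker over (((horizontal distance between charger and socket_left below 0.02 m and value of joint rocker_left above 0.08 rad and contact force between the fingers and dock above 0.3 N) or (horizontal distance between charger and socket_middle below 0.02 m and value of joint rocker_middle above 0.08 rad and contact force between the fingers and dock above 0.3 N) or (horizontal distance between charger and socket_right below 0.02 m and value of joint rocker_right above 0.08 rad and contact force between the fingers and dock above 0.3 N))), for 0.02 s.
At the end, for the whole second after the job is handed in: The rocker of the charger's socket has its near end pressed down (joint above 0.12 of 0.18 rad), the other two stay on (below -0.10), the three plugged-in things are within 8 mm and the things round the dock within 20 mm of where they were, all at rest (((horizontal distance between charger and socket_left below 0.02 m and value of joint rocker_left above 0.12 rad and value of joint each of rocker_middle, rocker_right below -0.1 rad) or (horizontal distance between charger and socket_middle below 0.02 m and value of joint rocker_middle above 0.12 rad and value of joint each of rocker_left, rocker_right below -0.1 rad) or (horizontal distance between charger and socket_right below 0.02 m and value of joint rocker_right above 0.12 rad and value of joint each of rocker_left, rocker_middle below -0.1 rad)) and distance of each of charger, timer, cover from where it was at the start of the episode below 0.008 m and distance of each of card_box, tape_roll, eraser from where it was at the start of the episode below 0.02 m and linear speed of each of charger, timer, cover, card_box, tape_roll, eraser below 0.02 m/s); the robot touches nothing.
It fails at once if another socket's rocker is pushed towards off ((not (horizontal distance between charger and socket_left below 0.02 m) and value of joint rocker_left above -0.08 rad and distance of charger from where it was at the start of the episode below 0.008 m) or (not (horizontal distance between charger and socket_middle below 0.02 m) and value of joint rocker_middle above -0.08 rad and distance of charger from where it was at the start of the episode below 0.008 m) or (not (horizontal distance between charger and socket_right below 0.02 m) and value of joint rocker_right above -0.08 rad and distance of charger from where it was at the start of the episode below 0.008 m)).
It fails at once if something plugged in is lifted or pulled about (over 8 mm) (distance of any of charger, timer, cover from where it was at the start of the episode above 0.008 m).
It fails at once if a thing lying round the dock is moved over 20 mm (distance of any of card_box, tape_roll, eraser from where it was at the start of the episode above 0.02 m).
It fails at once if the dock is pressed with over 30 N (contact force between any of the fingers, the arm and dock above 30 N).
It also fails if it takes over 32 s, if anything falls off the work surface, if the arm or the gripper's body presses on something with over 40 N, if the wrist force passes 120 N, or if a joint passes its speed limit or range.

## Robot

A 6-joint arm with a two-finger parallel gripper is mounted at the origin on a cart in front of the work surface, level with it; the furniture and walls round the work are solid. World frame = base frame: x ahead of the robot, y to its left, z up, the work surface at z = 0. Lengths are in m, angles in rad, forces in N, time in s.
With the tool pointing down it reaches from about 0.325 to 0.775 m from the base axis. Payload 5.5 kg.
Tool frame: the origin (TCP) lies at the very end of the fingers, on their centre line; the grasp point (between the pads) lies 19 mm behind it; z points along the fingers, y is the line along which they close (so a half turn about z gives the same grasp; the last joint's range is limited). The gripper opens to 85 mm and grips with 20 to 120 N. Pads are 22 mm wide; open, the fingers measure 114 mm over their backs; the gripper's body (76 mm by 85 mm) begins 54 mm behind the grasp point. The pads swing forward as they close: fully open they stand 13 mm farther back than shut.
Start: joints at [1.206, 0.091, 1.231, -0, 1.82, -0.057], TCP at [0.182, 0.572, 0.231] pointing down, gripper open.
Joint ranges: [-2.87, 2.87], [-0.86, 2.18], [0.17, 2.46], [-1.51, 4.65], [0.06, 2.69], [-2.65, 2.65]. Speed limits (rad/s): [2.57, 2.57, 3.01, 3.14, 3.14, 3.14].

## Interface

Orientations are given as a unit quaternion [x, y, z, w].
In Python, from cell import robot, cam gives the robot as it stands (robot), with the cameras (cam).
- The arm moves only by the tool hand_motion, called after "Call:" as a command line: name --argument value ..., lists and objects as JSON in quotes. Schema: {"type":"object","properties":{"segments":{"type":"array","items":{"type":"number"},"minItems":7,"maxItems":140},"clamp_n":{"type":"number"},"only":{"type":"string"},"quiet":{"type":"boolean"},"lines":{"type":"string"}},"required":["segments"],"additionalProperties":false}. segments is one flat list of numbers that holds 1 to 20 rows one after another, with no inner brackets; each row has 7 numbers: the finger opening in m, then dx, dy, dz in normalised numbers (1 is 800 mm), then a rotation vector rx, ry, rz in fractions of the full range, 1 being 2 pi rad; each row shifts and turns the commanded pose from where the row before left it, along the tool's axes as they then stand; what a row does not reach is not made up. A row lasts 1/12 s, in which the tool goes at most 0.0417 m and 0.125 rad, less where a joint would pass 70% of its speed; a pose out of reach is approached as far as the arm can. The fingers move at their own pace and stop on an object; clamp_n is the grip in N (left out, the last holds). Time passes only in rows, so rows that do not move let the fingers close. The tool returns the time, the measured TCP pose, the force, the opening and the grip force at its end. only (a regular expression) keeps the lines of the reply that match it, lines (a string "A,B") keeps lines A to B, and quiet returns only ok. No shift or turn number may pass 1 either way. Input that does not fit is refused with a message, and nothing moves.
- robot.sense(): the state, without advancing time (a new reading comes with each control period).
- cam.get_image(name): name is "side" or "top" or "wrist"; returns a dict with "color" (400x640x3 uint8, blue, green, red), "fx", "fy", "cx", "cy" (pixels), "origin" and "orientation" of the camera in the world; the wrist camera has in their place "mount" (4x4, takes a point from camera to tool coordinates, whose origin is the TCP and whose axes are the flange's). Camera axes: x right, y down, z forward; pixel columns grow to the right and rows downward; lengths in m; the calibration is good to about 2 mm. A picture is of the moment at which its call begins: read the wrist's pose just before it. There is no depth.
- robot.hand_in(): hands the job in; it is judged then, once.
The state is a dict: "time": time; "qpos": joint angles; "joint_vel": joint speeds; "effort": joint torques, N m; "ee_pos": TCP position; "eef_rot": TCP orientation; "force": force on the tool from outside, world axes, zero at the start; "torque": the same for the moment, N m; "gripper_width": finger opening in m; "grasp_force": force on a finger pad.
Only numpy, scipy, OpenCV 4.12 (cv2) and the standard library are available. Lean on these libraries where they do the work, as an engineer would, in place of code of your own. Each camera call takes 0.05 s, during which the arm holds its last target. There are 200 camera calls.

## Working session

There is one attempt and no reset: what is moved stays moved. The work goes in short steps, Python scripts to look and compute and a tool call to move; the robot and the scene stay as the last step left them, time stands still between calls to the robot, and variables do not carry over. Pictures are saved under pics/ and viewed, at most 10 in all, crops included, and the job is handed in when it is done.

```bash
mkdir -p pics; python3 - <<'E'
from cell import robot, cam
import cv2,numpy as np
s=robot.sense();print(s['ee_pos'],s['eef_rot'],s['gripper_width'],s['time'])
a=[]
for n in("top","side"):
    i=cam.get_image(n);cv2.imwrite(f"pics/{n}0.png",i["color"]);print(n,{k:v for k,v in i.items() if k!="color"})
E
```

```text
[0.18168032 0.57153707 0.23012746] [ 1.53284496e-01  9.88181605e-01 -9.65649591e-04 -2.13431519e-04] 0.08516988772737942 0.0
top {'fx': 407.6808682725049, 'fy': 407.6808682725049, 'cx': 312.5587145326144, 'cy': 194.42331278645221, 'origin': array([ 0.38075416, -0.01831753,  0.91069208]), 'orientation': array([ 0.71607767, -0.69046066,  0.07094791, -0.07391376])}
side {'fx': 421.82516822083824, 'fy': 421.82516822083824, 'cx': 319.0479420267964, 'cy': 197.3989322736651, 'origin': array([0.4774315 , 0.62574855, 0.58815508]), 'orientation': array([-0.02765174,  0.90465634, -0.42464675,  0.02252632])}
```

View pics/top0.png

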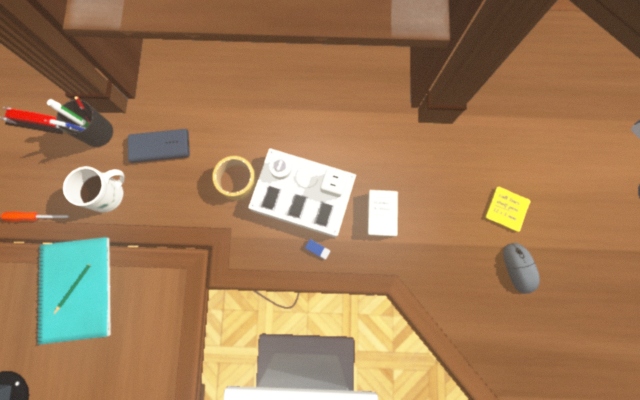

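View pics/side0.png

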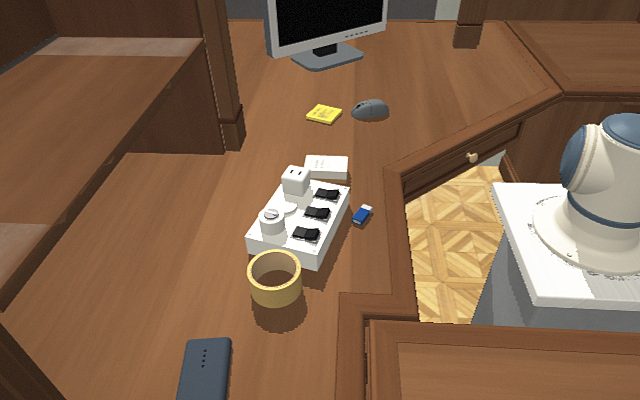

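The top view shows the dock with its rockers at about (271,198), (297,207) and (324,214). The square, two-slotted charger is at (332,182), in the right socket. The round timer is at (281,165) on the left and the flat cover is in the middle, and the side view agrees. So I need to press rocker_right.

```bash
cat > h.py <<'E'
import cv2,numpy as np
from scipy.spatial.transform import Rotation as R
def ray(c,u,v,z):
    d=R.from_quat(c["orientation"]).apply([(u-c["cx"])/c["fx"],(v-c["cy"])/c["fy"],1]);o=np.array(c["origin"])
    return o+d*(z-o[2])/d[2]
def blobs(img,box,t=70):
    x0,y0,x1,y1=box;m=(img[y0:y1,x0:x1].max(2)<t).astype(np.uint8)
    m=cv2.morphologyEx(m,cv2.MORPH_CLOSE,np.ones((3,3)))
    n,l,s,c=cv2.connectedComponentsWithStats(m)
    return [(c[i]+[x0,y0],s[i,4]) for i in range(1,n) if s[i,4]>60]
E
python3 - <<'E'
from cell import robot, cam
from h import *
for n,b in(("top",(250,175,345,232)),("side",(285,180,348,250))):
    c=cam.get_image(n)
    for p,a in blobs(c["color"],b): print(n,p.round(1),a,ray(c,*p,.052).round(4))
    g=c["color"];x0,y0,x1,y1=(235,140,365,245) if n=="top" else (235,150,365,275)
    cv2.imwrite(f"pics/{n}c.png",cv2.resize(g[y0:y1,x0:x1],None,fx=4.5,fy=4.5,interpolation=cv2.INTER_CUBIC))
    if n=="top":
        for p in((268,150),(355,172),(337,235),(249,207)):print(ray(c,*p,.044).round(3))
E
```

```text
[0.658 0.091 0.044]
[ 0.615 -0.103  0.044]
[ 0.475 -0.067  0.044]
[0.528 0.125 0.044]
side [327.2 193.7] 197 [ 0.5158 -0.0309  0.052 ]
side [319.4 212.8] 172 [0.5276 0.0272 0.052 ]
side [308.9 234.1] 187 [0.5426 0.0857 0.052 ]
```

View pics/topc.png

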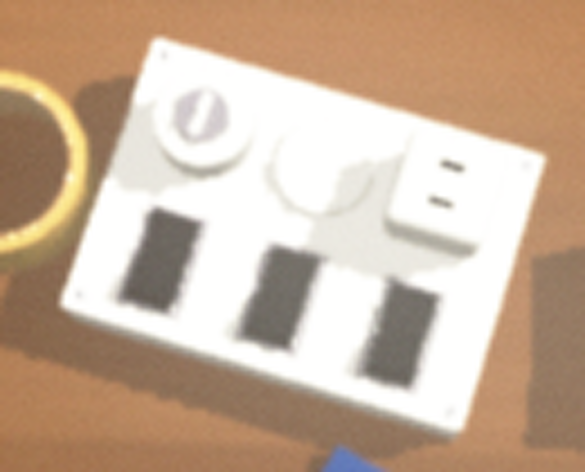

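The crop shows the charger (two slots) at the right. The dock corners in crop pixels are (157,38), (545,155), (460,435) and (62,305). The right rocker is centred at about (400,335), which is full-image (323.9,214.4).

```bash
python3 - <<'E'
from cell import robot, cam
from h import *
c=cam.get_image("top")
P=[]
for p,a in blobs(c["color"],(255,180,340,230),120): q=ray(c,*p,.052);print(p.round(1),a,q.round(4))
C=np.array([ray(c,235+u/4.5,140+v/4.5,.044) for u,v in((157,38),(545,155),(460,435),(62,305))])
m=C.mean(0);ay=(C[0]-C[1])+(C[3]-C[2]);yaw=np.arctan2(-ay[0],ay[1]);print("dock",C.round(4).tolist(),m,yaw,np.linalg.norm(C[0]-C[1]),np.linalg.norm(C[1]-C[2]))
y=yaw;X=np.array([np.cos(y),np.sin(y)]);Y=np.array([-np.sin(y),np.cos(y)])
for k in(60,0,-60):print(k,m[:2]-.035*X+k/1000*Y)
for p in ((310,242),(329,258)):print('eraser',ray(c,*p,.012))
s=robot.sense();print(R.from_quat(s['eef_rot']).as_matrix().round(3).tolist(),s['ee_pos'],s['time'])
E
```

```text
[270.2 197.6] 187 [0.549  0.0792 0.052 ]
[296.8 206. ] 171 [0.5329 0.0215 0.052 ]
[323.5 214.5] 165 [ 0.5166 -0.0363  0.052 ]
dock [[0.662, 0.0873, 0.044], [0.6093, -0.1052, 0.044], [0.4713, -0.0671, 0.044], [0.5267, 0.1251, 0.044]] [0.56731011 0.01002607 0.044     ] -0.27386795467183656 0.19956986987127068 0.14313137241571292
60 [0.54984193 0.07725599]
0 [0.53361449 0.01949207]
-60 [ 0.51738706 -0.03827185]
eraser [ 0.4607602  -0.00935574  0.012     ]
eraser [ 0.42749808 -0.05207719  0.012     ]
[[-0.953, 0.303, -0.0], [0.303, 0.953, -0.001], [0.0, -0.001, -1.0]] [0.18171992 0.57168685 0.23069449] 0.25
```

Both views agree: the right rocker's pivot is at about (0.517, -0.036), and the dock yaw is -0.273. The press point is (0.501, -0.032). The tool's axes already line up with the dock, so I'll close the fingers and cross over at the present height.

Careful with the scale: shifts go in shares of 800 mm and turns go in shares of 2 pi rad. That gives: -0.024 m / 0.8 = -0.03.

Call:
hand_motion --segments '[0,-0.03,-0.03,0,0,0,0,0,-0.03,-0.03,0,0,0,0,0,-0.03,-0.03,0,0,0,0,0,-0.03,-0.03,0,0,0,0,0,-0.03,-0.03,0,0,0,0,0,-0.03,-0.03,0,0,0,0,0,-0.03,-0.03,0,0,0,0,0,-0.03,-0.03,0,0,0,0,0,-0.03,-0.03,0,0,0,0,0,-0.03,-0.03,0,0,0,0,0,-0.03,-0.03,0,0,0,0,0,-0.03,-0.03,0,0,0,0,0,-0.03,-0.03,0,0,0,0,0,-0.03,-0.03,0,0,0,0,0,-0.03,-0.03,0,0,0,0,0,-0.03,-0.03,0,0,0,0,0,-0.03,-0.03,0,0,0,0,0,-0.03,-0.03,0,0,0,0,0,-0.03,-0.03,0,0,0,0,0,0,0,0,0,0,0]' --clamp_n 20

```text
time: 1.92
ee_pos: [0.4796, -0.0056, 0.2303]
eef_rot: [0.156, 0.988, -0.001, -0.0]
force: [0.1, 0.4, 0.9]
gripper_width: 0.0001
grasp_force: 0.0
```

```bash
cat >> h.py <<'E'
def rem(robot,g):
    s=robot.sense();M=R.from_quat(s['eef_rot'])
    print(np.array(s['ee_pos']).round(4),'tool d',M.inv().apply(np.array(g)-s['ee_pos']).round(4),M.as_matrix().round(3).tolist());return s
E
python3 - <<'E'
from cell import robot, cam
from h import *
s=rem(robot,[.501,-.032,.12])
c=cam.get_image("wrist");cv2.imwrite("pics/w1.png",c["color"])
M=np.array(c["mount"]);T=np.eye(4);T[:3,:3]=R.from_quat(s['eef_rot']).as_matrix();T[:3,3]=s['ee_pos'];W=T@M
c["origin"]=W[:3,3];c["orientation"]=R.from_matrix(W[:3,:3]).as_quat()
for p,a in blobs(c["color"],(0,0,640,400),90):
    q=ray(c,*p,.052);print(p.round(0),a,q.round(4))
E
```

```text
[ 0.4796 -0.0056  0.2303] tool d [-0.0286 -0.0183  0.1103] [[-0.951, 0.308, -0.001], [0.308, 0.951, -0.002], [0.0, -0.002, -1.0]]
[248.   8.] 1023 [ 0.3296 -0.0197  0.052 ]
[127.  57.] 2819 [ 0.3325 -0.1309  0.052 ]
[560.  26.] 3634 [0.4211 0.2193 0.052 ]
[387. 156.] 4776 [0.482  0.0566 0.052 ]
[549. 174.] 2388 [0.5449 0.1957 0.052 ]
[232. 224.] 2661 [ 0.5001 -0.1046  0.052 ]
[427. 213.] 1156 [0.5478 0.0791 0.052 ]
[366. 216.] 1104 [0.5322 0.0219 0.052 ]
[304. 218.] 1062 [ 0.5158 -0.036   0.052 ]
[504. 228.] 1076 [0.5854 0.1468 0.052 ]
[627. 245.] 1490 [0.6418 0.2607 0.052 ]
[469. 255.] 227 [0.6046 0.1095 0.052 ]
[322. 355.] 33821 [ 0.6759 -0.0695  0.052 ]
[ 29. 316.] 331 [ 0.5306 -0.3509  0.052 ]
```

View pics/w1.png

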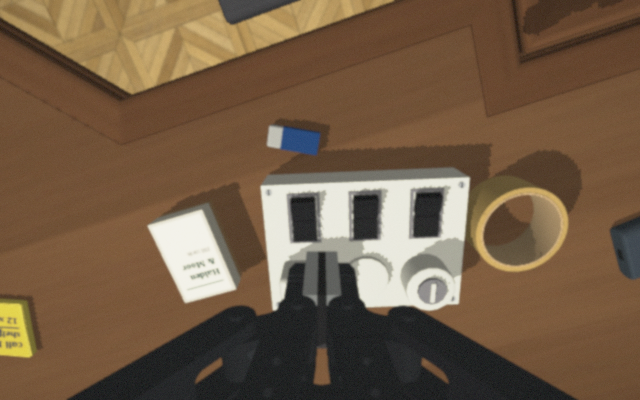

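The wrist view shows the three rockers at (304,218), (366,216) and (427,213). It puts the right pivot at (0.516, -0.036), which matches the other views. I'll move over the press point (0.500, -0.0315) and down to z of about 0.075.

Converted, 0.03 m / 0.8 = 0.0375, -0.0275 m / 0.8 = -0.0344.

Call:
hand_motion --segments '[0,-0.0344,-0.0231,0,0,0,0,0,0,0,0.0375,0,0,0,0,0,0,0.0375,0,0,0,0,0,0,0.0375,0,0,0,0,0,0,0.0375,0,0,0,0,0,0,0.025,0,0,0,0,0,0,0.0188,0,0,0,0,0,0,0,0,0,0,0,0,0,0,0,0,0]'

```text
time: 2.72
ee_pos: [0.4981, -0.0259, 0.0759]
eef_rot: [0.153, 0.988, 0.0, -0.001]
force: [-0.4, 0.1, 0.7]
gripper_width: 0.0001
grasp_force: 0.0
```

```bash
python3 - <<'E'
from cell import robot, cam
from h import *
rem(robot,[.5,-.0315,.051])
c=cam.get_image("side");cv2.imwrite("pics/s2.png",cv2.resize(c["color"][140:260,240:380],None,fx=5,fy=5))
E
```

```text
[ 0.4981 -0.0259  0.0759] tool d [-0.0036 -0.0048  0.0249] [[-0.953, 0.302, -0.002], [0.302, 0.953, 0.001], [0.002, -0.0, -1.0]]
```

View pics/s2.png

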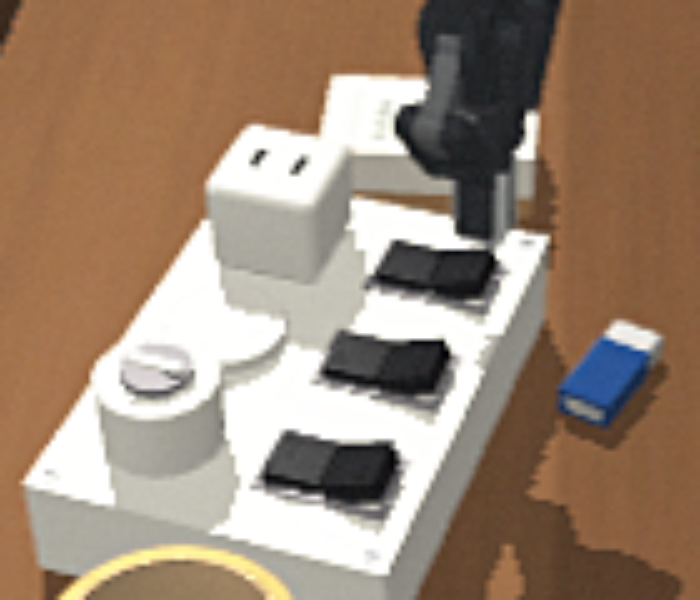

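The closed fingertips (crop ~(485,235)) hang above the right rocker's near end, clear of the charger. I'll make the small lateral correction, then descend slowly.

Converted, -0.005 m / 0.8 = -0.0063, 0.004 m / 0.8 = 0.005.

Call:
hand_motion --segments '[0,-0.0044,-0.0063,0,0,0,0,0,0,0,0.0063,0,0,0,0,0,0,0.0063,0,0,0,0,0,0,0.005,0,0,0,0,0,0,0.0025,0,0,0,0,0,0,0.0025,0,0,0,0,0,0,0.0025,0,0,0,0,0,0,0,0,0,0]'

```text
time: 3.43
ee_pos: [0.5003, -0.0326, 0.0561]
eef_rot: [0.153, 0.988, 0.0, -0.0]
force: [0.1, 0.2, 0.3]
gripper_width: 0.0
grasp_force: 0.4
```

Converted, 0.001 m / 0.8 = 0.0013.

Call:
hand_motion --segments '[0,0,0,0.0013,0,0,0,0,0,0,0.0013,0,0,0,0,0,0,0.0013,0,0,0,0,0,0,0.0013,0,0,0,0,0,0,0,0,0,0]'

```text
time: 3.85
ee_pos: [0.5006, -0.0326, 0.0521]
eef_rot: [0.153, 0.988, 0.0, -0.0]
force: [-1.6, 0.5, 2.6]
gripper_width: -0.0003
grasp_force: 1.2
```

Converted, 0.001 m / 0.8 = 0.0013.

Call:
hand_motion --segments '[0,0,0,0.0013,0,0,0,0,0,0,0.0013,0,0,0,0,0,0,0,0,0,0]'

```text
time: 4.1
ee_pos: [0.5006, -0.0327, 0.05]
eef_rot: [0.153, 0.988, 0.0, 0.0]
force: [-1.2, 1.0, 0.9]
gripper_width: 0.0
grasp_force: 0.4
```

Converted, 0.0005 m / 0.8 = 0.0006.

Call:
hand_motion --segments '[0,0,0,0.0006,0,0,0,0,0,0,0.0006,0,0,0,0,0,0,0,0,0,0]'

```text
time: 4.35
ee_pos: [0.5007, -0.0327, 0.0499]
eef_rot: [0.153, 0.988, 0.0, 0.0]
force: [-3.6, 0.3, 5.6]
gripper_width: -0.0003
grasp_force: 3.0
```

At z = 0.050 the height no longer drops while the force rises to 5.6 N, so the rocker is on its end stop. I'll withdraw straight up, then clear.

Converted, -0.03 m / 0.8 = -0.0375, -0.01 m / 0.8 = -0.0125.

Call:
hand_motion --segments '[0,0,0,-0.0038,0,0,0,0,0,0,-0.0125,0,0,0,0,0,0,-0.0375,0,0,0,0,0,0,-0.0375,0,0,0,0,0,0,-0.0375,0,0,0,0,0,0,-0.0375,0,0,0,0,0,0,-0.0375,0,0,0,0,0,0,0,0,0,0,0,0,0,0,0,0,0,0,0,0,0,0,0,0]'

```text
time: 5.18
ee_pos: [0.5007, -0.0327, 0.2121]
eef_rot: [0.153, 0.988, -0.0, 0.0]
force: [-0.3, -0.3, -0.2]
gripper_width: 0.0001
grasp_force: 0.0
```

```bash
python3 - <<'E'
from cell import robot, cam
from h import *
c=cam.get_image("side");cv2.imwrite("pics/s3.png",cv2.resize(c["color"][140:260,240:380],None,fx=5,fy=5))
E
```

```text
(no output)
```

View pics/s3.png

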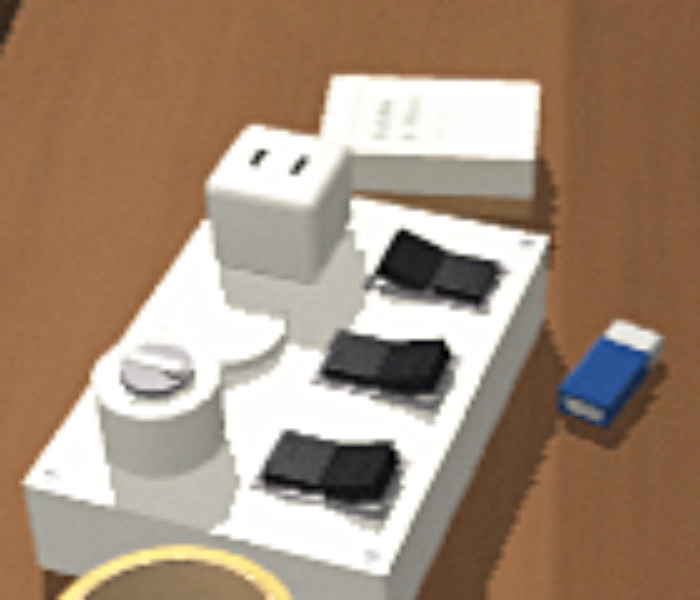

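The right rocker (crop ~(440,268)) has flipped: its near face is level and its far end is raised. The other two are still on, nothing else has moved, and the arm is clear.

```bash
python3 -c "
from cell import robot, cam
print(robot.hand_in())"
```

```text
the job is handed in; nothing more can be done
None
```

The charger was in the right socket; I pressed its rocker fully off with about 6 N, the other two switches stayed on, nothing else in view moved, and the job is handed in (no verdict was returned).

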